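Pack the stamp case and tuck its lid

TASK

Pack the small wooden stamp case: lay the green separator board flat inside, on top of the steel-faced block that is already there, then set the brass-faced block, brass side up, flat on the separator; set them down rather than dropping them. Then swing the lid fully shut so that its brass tab drops inside the end wall, and leave the other things on the bench where they are.

Things in the scene. Friction and masses are not known exactly. Their poses are not given: they have to be found in the camera images.
- case: Dark wooden open case, fixed, outside 86 (x) x 176 (y) x 55 mm; origin: centre of its underside; lid hinged at its +y end. Walls and floor 6 mm thick, inside 74 x 164 mm. In the middle of each long side a finger cut-out, 64 mm long (y -32 to 32), open from the rim down to 10 mm: fingers holding a thing by its long edges pass through.
- lid (a joint): Lid angle in rad: 0 shut, 1.57 standing upright, more when it leans outwards beyond the case's +y end (at most 2.35). A stiff hinge holds it wherever it is left; pushing it near its free edge takes about 1 to 3 N.
- lid_hinge (a point): Fixed point on the middle of the hinge line at the case's +y end, 57.5 mm above the bench (88 mm from the case's origin along y); its axes are those of the case, the hinge line runs along x.
- lid_edge (a point): Middle of the lid's free edge, 176 mm from the hinge line. The lid is a mid-brown panel 86 x 176 x 5 mm; on its inner face, 163 to 168 mm from the hinge, a brass tab 56 mm wide, 18 mm deep. Shut, the tab hangs 2 mm inside the case's -y end wall, down to 37 mm above the bench: the upper block must keep 8 mm clear of that wall.
- separator: Green rigid board 64 (x) x 144 (y) x 6 mm, 50 g; origin: centre of its underside. It starts on a fixed pale wooden rest, 46 x 110 x 18 mm high, along the board: its long edges overhang 9 mm, so it can be gripped from above across its 64 mm width. On the lower block its underside is 26 mm above the bench.
- upper_block: Brass-faced stamp block: wooden block 60 (x) x 120 (y) x 18 mm with a brass plate on top, about 0.22 kg; origin: centre of its underside. Starts on the bench. On the separator in the case its underside is 32 mm above the bench.
- lower_block: Steel-faced stamp block, 60 (x) x 140 (y) x 20 mm, already lying in the case on its floor; origin at the centre of its underside.
- mallet: Bystander: wooden mallet 235 mm long, lying beyond the case; origin under its handle's front end, x from the handle to the head, 54 mm high.
- tape_roll: Bystander: blue roll of tape, 68 mm across, 25 mm high, lying flat; origin at the centre of its underside.
- tool_cup: Bystander: pale wooden cup, 76 mm across, 95 mm high; origin at the centre of its underside.
- screwdriver: Bystander: red-handled screwdriver, about 200 mm long, lying along its x axis, beyond the case; origin at its underside near the middle.
- ink_can: Bystander: blue-banded can, 72 mm across, 75 mm high; origin at the centre of its underside.
- punch_block: Bystander: wooden block 60 x 90 x 57 mm with steel punches; origin at the centre of its underside.
- paperweight: Bystander: dark steel disc, 60 mm across, 35 mm high; origin at the centre of its underside.
Things that resemble listed ones, but are neither listed nor needed, are in the scene too. What is shaped like the upper_block but red is not meant.

How it is judged:
By the outcome, as a careful person would: the job done as asked, in the order asked, and still so for the second after the job is handed in, with the robot touching nothing.
It also fails if it takes over 67 s, if anything falls off the work surface, if the arm or the gripper's body presses on something with over 40 N, if the wrist force passes 120 N, or if a joint passes its speed limit or range.

ROBOT

A 6-joint arm with a two-finger parallel gripper is mounted at the origin on the work surface. World frame = base frame: x ahead of the robot, y to its left, z up, the work surface at z = 0. Lengths are in m, angles in degrees, forces in N, time in s.
With the tool pointing down it reaches from about 0.275 to 0.725 m from the base axis. Payload 5.6 kg.
Tool frame: the origin (TCP) lies between the finger pads; the fingertips stand 25 mm ahead of it and the grasp point (between the pads) lies 6 mm ahead of it; z points along the fingers, x is the direction in which the jaws open and shut, and the axes are right-handed (so a half turn about z gives the same grasp; the last joint's range is limited). The gripper opens to 85 mm and grips with 20 to 120 N. Pads are 22 mm wide; open, the fingers measure 114 mm over their backs; the gripper's body (76 mm by 85 mm) begins 54 mm behind the grasp point. The pads swing forward as they close: fully open they stand 13 mm farther back than shut.
Start: joints at [-59.611, 14.616, 6.199, 0, -81.583, -16.306], TCP at [0.134, -0.533, 0.256] pointing down, gripper open.
Joint ranges: [-168.99, 168.99], [-69.2, 112.95], [-62.41, 85.93], [-164.36, 98.24], [-168.68, -3.75], [-174.98, 174.98]. Speed limits (degrees/s): [147.25, 147.25, 180, 180, 180, 180].

INTERFACE

Orientations are given as [roll, pitch, yaw] about the fixed x, y, z axes, in that order (R = Rz(yaw) Ry(pitch) Rx(roll)).
In Python, from bench import bot gives the robot as it stands. The module is installed in compiled form; this text tells all that it offers.
- The arm moves only by the tool send_rows, never from a script. Its argument "moves" is a list of rows, each a list of 7 numbers: the shift along the world's x, y, z in mm, then the turn, a rotation vector about the world's x, y, z in rad, then the finger opening in mm, from 0 to 85.4. In form: [[tx, ty, tz, wx, wy, wz, fingers], ...]. A call has 1 to 12 rows; each row is the pose to reach, as a shift and turn from the pose commanded when the call began; what a row does not reach only later rows make up. A row lasts 1/12 s, in which the tool goes at most 41.7 mm and 7.16 degrees, less where a joint would pass 70% of its speed; a pose out of reach is approached as far as the arm can. A call with a gripper value outside its range is refused whole. The fingers move at their own pace and stop on an object; "force" is the grip in N (left out, the last holds). Time passes only in rows, so rows that repeat a pose let the fingers close. It gives the time, the measured TCP pose, the force and the opening at its end, in the units of the state.
- bot.sense(): the state, without advancing time (a new reading comes with each control period).
- bot.get_image(name): name is "side" or "top"; returns a dict with "color" (384x512x3 uint8, blue, green, red), "fov_y" (degrees; the focal length in pixels is half the picture's height over the tangent of half this angle, whatever the lens; pixels are square), "cx", "cy" (the principal point, pixels), "dist_coeffs" ([k1, k2, p1, p2, k3] as OpenCV has them; the pictures are not rectified), "xyz" and "orientation" of the camera in the world. Camera axes: x right, y down, z forward; pixel columns grow to the right and rows downward; lengths in m; the calibration is good to about 2 mm. A picture is of the moment at which its call begins. There is no depth.
- bot.sign_off(): hands the job in, once; it reports no verdict.
Trained networks look in a picture, given as the dict that the camera call returned (one of the last four; its "shot" number tells which), for a name from the list of things; names that differ only in an ending like _2 or _b are one class to them, and where a whole thing is asked for, a point or a joint stands for the part that bears it (a point fixed in the world has none). Each returns a list of dicts, best first, with "confidence" (0 to 1); they miss things now and then, are a little off and sometimes report something else, mostly with a low value. They report only what shows in the picture. A call takes as long as a camera call. They do not tell look-alikes from the thing itself.
- bot.outline_of(picture, name): "pixels" (384x512 bool, what is visible of it) and "centre" ([column, row] in pixels, amid what is visible of it).
- bot.mark_of(picture, name): "centre" ([column, row] in pixels: a listed point, or the origin of a listed thing).
The state is a dict: "t": time; "joint_positions": joint angles; "qd": joint speeds; "tau": joint torques, N m; "ee_pos": TCP position; "tcp_rot": TCP orientation; "contact_force": force on the tool from outside, world axes, zero at the start; "torque": the same for the moment, N m; "gripper_width": finger opening in m.
Only numpy, scipy, OpenCV 4.12 (cv2) and the standard library are available. Lean on these libraries where they do the work, as an engineer would, in place of code of your own. Each camera call takes 0.05 s, during which the arm holds its last target.

## Working session

There is one attempt and no reset: what is moved stays moved. The work goes in short steps, Python scripts to look and compute and a tool call to move; the robot and the scene stay as the last step left them, time stands still between calls to the robot, and variables do not carry over. Pictures are saved under pics/ and viewed, and the job is handed in when it is done.

Besides the shell and the picture viewer there is one more tool, called after ">>>" as name([rows], argument=value, ...), one row to a line, values as JSON. send_rows: Moves the arm, as the interface text tells. Its arguments: {"type":"object","properties":{"moves":{"type":"array"},"force":{"type":"number"}},"required":["moves"]}

```bash
mkdir -p pics; cat > h.py <<'E'
import numpy as np, cv2
from scipy.spatial.transform import Rotation as R
from bench import bot
def K(p):
    f=p["color"].shape[0]/2/np.tan(np.radians(p["fov_y"])/2)
    return np.array([[f,0,p["cx"]],[0,f,p["cy"]],[0,0,1]])
def pose(p):
    return R.from_euler('xyz',p["orientation"],degrees=True).as_matrix(), np.array(p["xyz"])
def ray(p,uv):
    q=cv2.undistortPoints(np.array(uv,float).reshape(-1,1,2),K(p),np.array(p["dist_coeffs"],float)).reshape(-1,2)
    Rm,t=pose(p)
    return t,np.c_[q,np.ones(len(q))]@Rm.T
def at_z(p,uv,z):
    t,d=ray(p,uv); s=(z-t[2])/d[:,2]; return t+d*s[:,None]
def proj(p,X):
    Rm,t=pose(p); Rc=Rm.T; 
    return cv2.projectPoints(np.array(X,float).reshape(-1,1,3),cv2.Rodrigues(Rc)[0],-Rc@t,K(p),np.array(p["dist_coeffs"],float))[0].reshape(-1,2)
def rect(p,mask,z):
    "min area rect of the mask contour projected on plane z, world mm"
    m=mask.astype(np.uint8); cs,_=cv2.findContours(m,cv2.RETR_EXTERNAL,cv2.CHAIN_APPROX_NONE)
    c=max(cs,key=cv2.contourArea).reshape(-1,2)
    W=at_z(p,c,z)[:,:2]*1000
    return cv2.minAreaRect(W.astype(np.float32))
E
python3 - <<'E'
from h import *
print({k:v for k,v in bot.sense().items()})
for n in ("side","top"):
    p=bot.get_image(n); cv2.imwrite(f"pics/{n}0.png",p["color"])
    print(n,{k:v for k,v in p.items() if k!="color"})
    for o in ["case","lid","lid_hinge","lid_edge","separator","upper_block","lower_block"]:
        try:
            a=[(np.round(x["centre"]).tolist(),round(x["confidence"],2)) for x in bot.mark_of(p,o)]
            print(o,a, [(np.round(x["centre"]).tolist(),round(x["confidence"],2)) for x in bot.outline_of(p,o)])
        except Exception as e: print(o,e)
E
```

```text
{'t': 0.0, 'joint_positions': array([-5.96105758e+01,  1.46533751e+01,  6.13081707e+00, -2.94139081e-02,
       -8.15831582e+01, -1.63059695e+01]), 'qd': array([ 0.02006529, -0.00254032, -0.08538356,  0.03955909,  0.07592094,
       -0.09805447]), 'tau': array([-8.31239981e-05, -3.86625051e+01,  2.37940049e+01,  5.36535367e+00,
       -6.22548265e-03, -2.85409754e-06]), 'ee_pos': array([ 0.13379094, -0.53301316,  0.25538783]), 'tcp_rot': array([-1.79998237e+02, -1.09632173e-01,  1.04079121e+02]), 'contact_force': array([-0.74490323, -0.4302853 , -0.21914181]), 'torque': array([-0.00585639,  0.00202074,  0.00122889]), 'gripper_width': 0.08547373557038286}
side {'fov_y': 52.52907045280095, 'cx': 255.29994964203019, 'cy': 193.06848118654483, 'dist_coeffs': array([0.02658365, 0.        , 0.        , 0.        , 0.        ]), 'xyz': array([0.27524887, 0.92980133, 0.9439448 ]), 'orientation': array([-130.67871616,   -0.80075908, -163.08864541]), 'shot': 1}
case [([242.0, 222.0], 0.89)] [([233.0, 216.0], 0.9)]
lid it knows: case, ink_can, lid_edge, lid_hinge, lower_block, mallet, paperweigh
[... 759 characters left out ...]
on': array([-172.46940787,   -1.3025602 ,  -90.09775185]), 'shot': 2}
case [([217.0, 196.0], 0.68)] [([180.0, 190.0], 0.91), ([174.0, 124.0], 0.58), ([119.0, 161.0], 0.2)]
lid it knows: case, ink_can, lid_edge, lid_hinge, lower_block, mallet, paperweight, punch_block, screwdriver, separator, tape_roll, tool_cup, upper_block
lid_hinge [([187.0, 195.0], 0.56)] [([176.0, 192.0], 0.67)]
lid_edge [([148.0, 184.0], 0.64), ([262.0, 130.0], 0.49)] [([166.0, 188.0], 0.78)]
separator [([304.0, 179.0], 0.89)] [([304.0, 179.0], 0.83)]
upper_block [([306.0, 235.0], 0.84), ([148.0, 216.0], 0.69)] [([146.0, 218.0], 0.95), ([305.0, 234.0], 0.62)]
lower_block [([219.0, 200.0], 0.97)] [([219.0, 198.0], 0.74)]
```

View pics/side0.png

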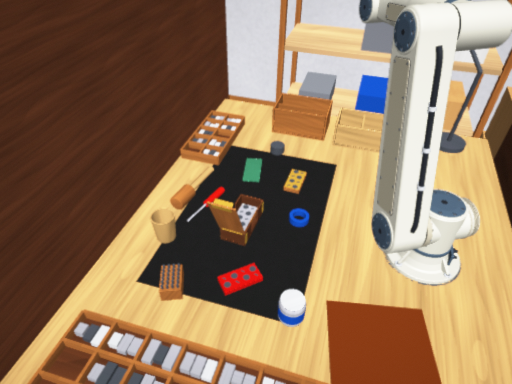

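View pics/top0.png

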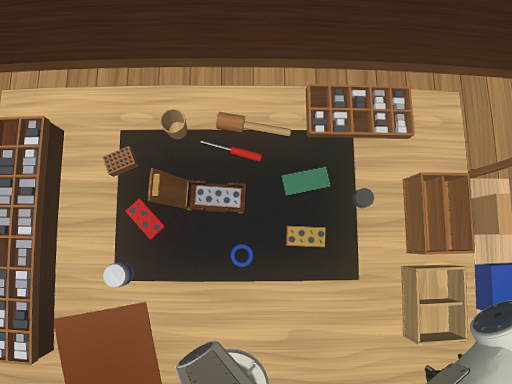

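The brass block is at (306,236) in the top view and (295,181) in the side view. The separator is at (305,180) and the case at (217,197), with its lid leaning out to the left (+y). The red block at (146,218) is the decoy. Next I measure these.

```bash
python3 - <<'E'
from h import *
def rep(p,o,z,pick=None):
    L=bot.outline_of(p,o)
    for x in L:
        (c,s,a)=rect(p,x["pixels"],z); 
        print(o,round(x["confidence"],2),np.round(x["centre"]),"c",np.round(c,1),"s",np.round(s,1),"a",round(a,1))
p=bot.get_image("top")
t=np.array(p["xyz"])
rep(p,"separator",.024); rep(p,"upper_block",.018); rep(p,"lower_block",.026);rep(p,"case",.055)
# colour segmentation
hsv=cv2.cvtColor(p["color"],cv2.COLOR_BGR2HSV)
def seg(name,lo,hi,box,z):
    m=cv2.inRange(hsv,lo,hi); b=np.zeros_like(m); x0,y0,x1,y1=box; b[y0:y1,x0:x1]=m[y0:y1,x0:x1]
    (c,s,a)=rect(p,b>0,z); print("seg",name,np.round(c,1),np.round(s,1),round(a,1))
seg("sep",(60,60,30),(95,255,255),(270,155,340,205),.024)
seg("brass",(12,70,70),(32,255,255),(275,215,340,255),.018)
for o in ["mallet","screwdriver","tape_roll","tool_cup","paperweight","ink_can","punch_block"]:
    print(o,[ (np.round(at_z(p,[x["centre"]],0)[0]*1000),round(x["confidence"],2)) for x in bot.mark_of(p,o)])
im=p["color"]
cv2.imwrite("pics/c1.png",cv2.resize(im[150:230,130:260],None,fx=6,fy=6,interpolation=cv2.INTER_CUBIC))
cv2.imwrite("pics/c2.png",cv2.resize(im[150:260,265:395],None,fx=5,fy=5,interpolation=cv2.INTER_CUBIC))
s=bot.get_image("side"); cv2.imwrite("pics/c3.png",cv2.resize(s["color"][145:255,195:325],None,fx=5,fy=5,interpolation=cv2.INTER_CUBIC))
import pickle; pickle.dump((p,s),open("p0.pkl","wb"))
E
```

```text
separator 0.78 [306. 182.] c [ 629.3 -234.8] s [ 66.5 143.4] a 11.9
separator 0.67 [243. 158.] c [713.6 -45.9] s [100.2  26.5] a 75.8
separator 0.21 [180. 191.] c [588.6 105.3] s [308.3 109.2] a 80.2
upper_block 0.85 [146. 216.] c [512.  263.3] s [118.7  60.2] a 42.9
upper_block 0.84 [303. 236.] c [ 457.1 -231. ] s [119.7  58.2] a 87.2
lower_block 0.74 [218. 197.] c [578.6  37.9] s [139.5  61.1] a 86.1
case 0.73 [180. 189.] c [584.5 103.4] s [297.  105.2] a 80.5
case 0.66 [307. 180.] c [ 623.  -228.6] s [ 61.4 137.4] a 11.3
seg sep [ 629.8 -233.8] [ 66.4 146.7] 11.6
seg brass [ 457.8 -230.5] [122.3  62. ] 86.9
mallet [(array([796., -92.,   0.]), 0.65)]
screwdriver []
tape_roll [(array([590.,  41.,   0.]), 0.64), (array([409., -28.,   0.]), 0.56)]
tool_cup [(array([796., 177.,   0.]), 0.64)]
paperweight [(array([ 578., -405.,    0.]), 0.9), (array([587.,  38.,   0.]), 0.42)]
ink_can [(array([347., 332.,   0.]), 0.9)]
punch_block [(array([685., 350.,   0.]), 0.88)]
```

View pics/c1.png

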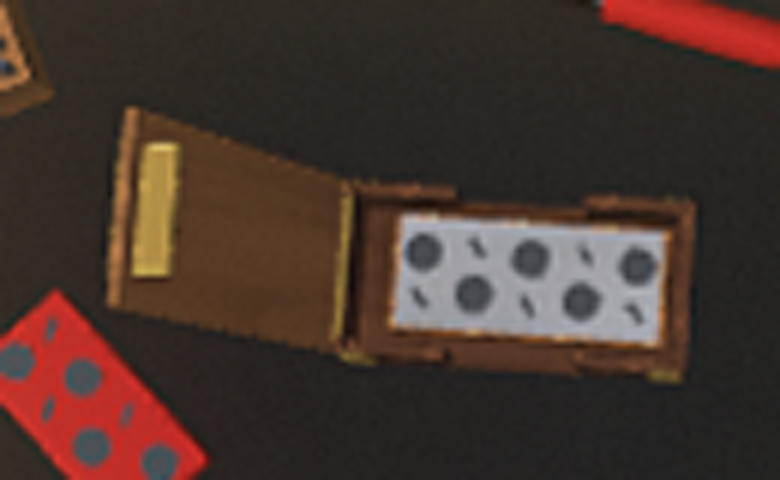

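View pics/c2.png

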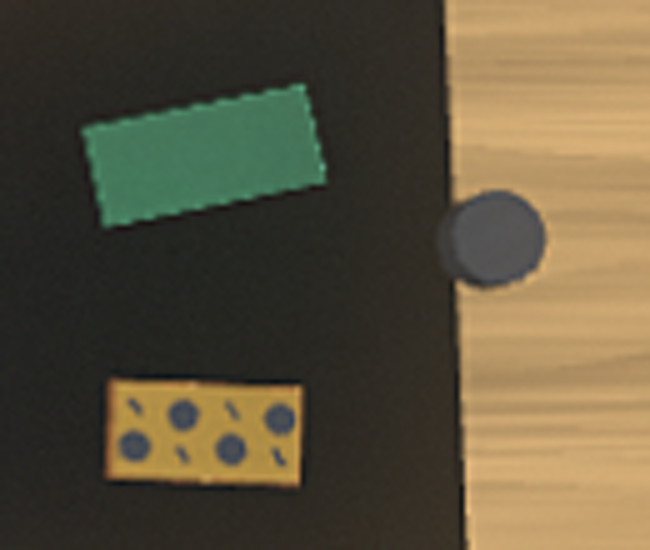

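View pics/c3.png

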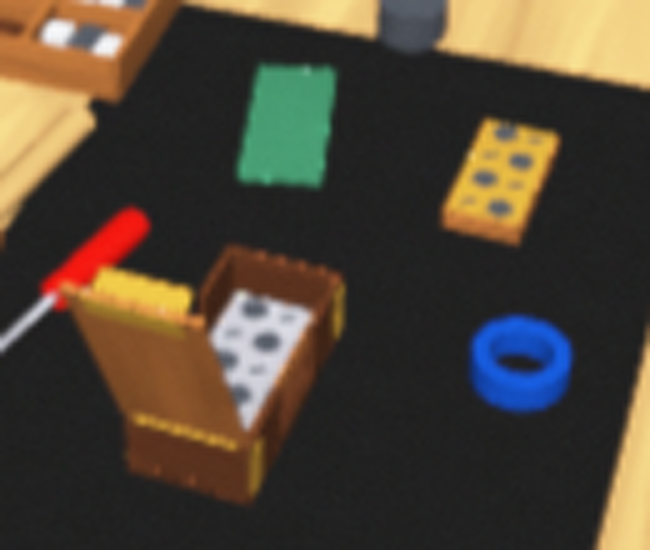

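```bash
cat > fit.py <<'E'
from h import *
import pickle
from scipy.optimize import least_squares
p,s=pickle.load(open("p0.pkl","rb"))
# case-frame points
def lidpt(x,r,h,a): # r along lid from hinge, h above outer... inner face z offset: h>0 = towards outside
    # shut: direction -y ; inner face at z=55 -> hinge line z 57.5
    return np.array([x, 88-r*np.cos(a)+h*np.sin(a)*1, 57.5+r*np.sin(a)+h*np.cos(a)])
def W(q,X): 
    c,n=np.cos(q[2]),np.sin(q[2]); x,y,z=X; return [(q[0]+c*x-n*y)/1e3,(q[1]+n*x+c*y)/1e3,z/1e3]
t=lambda u,v:(u/6+130-.4,v/6+150-.4)
d=lambda u,v:(u/5+195-.4,v/5+145-.4)
obs=[(p,t(692,200),('c',43,-88,55)),(p,t(683,376),('c',-43,-88,55)),(p,t(350,182),('c',43,88,55)),(p,t(342,352),('c',-43,88,55)),
(p,t(130,107),('l',43,176,2.5)),(p,t(108,303),('l',-43,176,2.5)),
(s,d(232,246),('c',43,-88,55)),(s,d(343,275),('c',-43,-88,55)),(s,d(128,470),('c',43,88,0)),(s,d(248,502),('c',-43,88,0)),
(s,d(62,285),('l',43,176,0)),(s,d(205,325),('l',-43,176,0))]
def f(q):
    r=[]
    for im,uv,m in obs:
        X=m[1:] if m[0]=='c' else lidpt(*m[1:],q[3])
        r+=list(proj(im,[W(q,X)])[0]-uv)
    return np.array(r)
o=least_squares(f,[580,38,0,1.9],loss='soft_l1')
if __name__=="__main__":
    q=o.x; print("case",np.round(q[:2],1),"yaw",np.degrees(q[2]),"lid",q[3]); print(np.round(f(q).reshape(-1,2),1).tolist())
    from scipy.spatial.transform import Rotation
    for nm,im,b in (("top",p,(130,150,260,230,6)),("side",s,(195,145,325,255,5))):
        k=b[4]; g=cv2.resize(im["color"][b[1]:b[3],b[0]:b[2]],None,fx=k,fy=k,interpolation=cv2.INTER_CUBIC)
        def line(P,c):
            u=((proj(im,[W(q,X) for X in P])-[b[0],b[1]]+.5)*k).astype(np.int32); cv2.polylines(g,[u],True,c,1)
        for hx,hy,z in((43,88,55),(43,88,0),(37,82,55)): line([(hx,hy,z),(-hx,hy,z),(-hx,-hy,z),(hx,-hy,z)],(0,255,0))
        line([lidpt(x,r,-2.5,q[3]) for x,r in((43,0),(-43,0),(-43,176),(43,176))],(255,255,0))
        line([lidpt(x,r,2.5,q[3]) for x,r in((43,0),(-43,0),(-43,176),(43,176))],(255,0,255))
        cv2.imwrite(f"pics/fit_{nm}.png",g)
E
python3 fit.py
```

```text
case [576.9  43.3] yaw -3.578682193940377 lid 1.9666698136387497
[[1.0, 0.7], [0.7, -0.1], [-0.5, -0.0], [-1.6, 0.1], [-0.4, -0.0], [0.0, 0.7], [-0.7, -0.7], [0.2, -0.6], [-0.1, -0.1], [0.4, 0.7], [-0.5, -0.2], [-0.6, -0.6]]
```

```bash
python3 -c "
import cv2,numpy as np
a=cv2.imread('pics/fit_top.png');b=cv2.imread('pics/fit_side.png');
b=cv2.resize(b,(0,0),fx=1,fy=1)
cv2.imwrite('pics/fit_a.png',a);cv2.imwrite('pics/fit_b.png',b)"
```

```text
(no output)
```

View pics/fit_a.png

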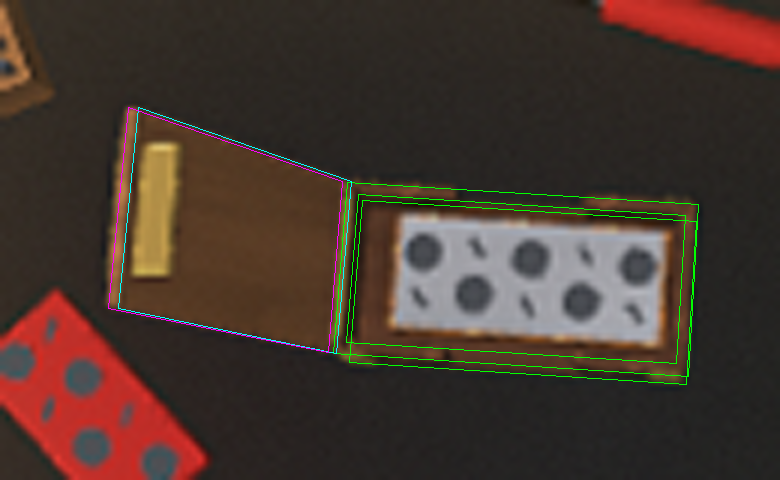

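View pics/fit_b.png

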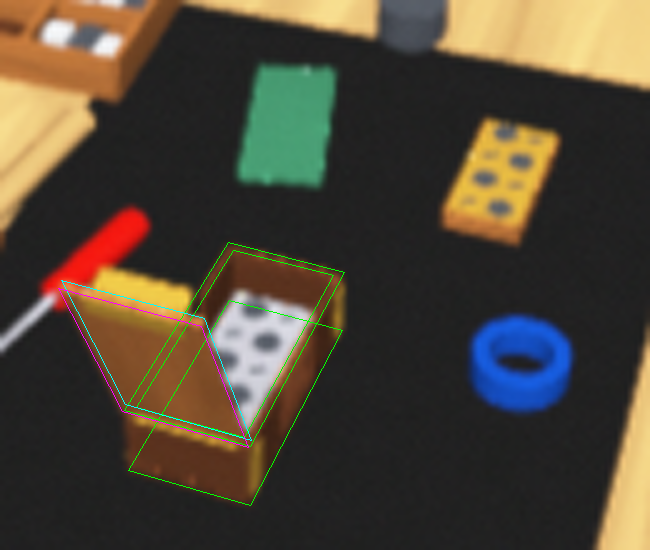

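```bash
python3 - <<'E'
from h import *
import pickle
p,s=pickle.load(open("p0.pkl","rb"))
def seg(im,name,lo,hi,box,z):
    hsv=cv2.cvtColor(im["color"],cv2.COLOR_BGR2HSV)
    m=cv2.inRange(hsv,lo,hi); b=np.zeros_like(m); x0,y0,x1,y1=box; b[y0:y1,x0:x1]=m[y0:y1,x0:x1]
    (c,q,a)=rect(im,b>0,z); print(name,np.round(c,1),np.round(q,1),round(a,1), "area",b.sum()//255)
seg(p,"sep top",(60,60,30),(95,255,255),(270,155,340,205),.024)
seg(s,"sep side",(60,60,30),(95,255,255),(235,150,270,190),.024)
seg(p,"brass top",(12,70,70),(32,255,255),(275,215,340,255),.018)
seg(s,"brass side",(19,70,140),(35,255,255),(280,165,310,196),.018)
import fit
tops=[o for o in fit.obs if o[0] is fit.p]; sides=[o for o in fit.obs if o[0] is fit.s]
for n,L in(("top",tops),("side",sides)):
    fit.obs=L; o=fit.least_squares(fit.f,[580,38,0,1.9]); print(n,np.round(o.x,2),np.degrees(o.x[2]))
E
```

```text
sep top [ 629.8 -233.8] [ 66.4 146.7] 11.6 area 976
sep side [ 627.2 -231.4] [ 70.7 161.6] 11.4 area 452
brass top [ 457.8 -230.5] [122.3  62. ] 86.9 area 681
brass side [ 457.1 -232.7] [115.9  57.8] 87.2 area 251
top [ 5.7766e+02  4.3000e+01 -6.0000e-02  1.9700e+00] -3.538158849023213
side [ 5.759e+02  4.386e+01 -6.000e-02  1.970e+00] -3.5787880985218843
```

>>> send_rows([
  [496, 299, -56, 0, 0, 1.527, 85],
  [496, 299, -56, 0, 0, 1.527, 85],
  [496, 299, -56, 0, 0, 1.527, 85],
  [496, 299, -56, 0, 0, 1.527, 85],
  [496, 299, -56, 0, 0, 1.527, 85],
  [496, 299, -56, 0, 0, 1.527, 85],
  [496, 299, -56, 0, 0, 1.527, 85],
  [496, 299, -56, 0, 0, 1.527, 85],
  [496, 299, -56, 0, 0, 1.527, 85],
  [496, 299, -56, 0, 0, 1.527, 85],
  [496, 299, -56, 0, 0, 1.527, 85],
  [496, 299, -56, 0, 0, 1.527, 85],
], force=40)

```text
t: 2.95
ee_pos: [0.5617, -0.2751, 0.2081]
tcp_rot: [-180.0, 0.0, -169.6]
contact_force: [0.7, -1.1, 0.3]
gripper_width: 0.085
```

>>> send_rows([
  [68, 42, -30, 0, 0, 0.021, 85],
  [68, 42, -60, 0, 0, 0.021, 85],
  [68, 42, -90, 0, 0, 0.021, 85],
  [68, 42, -110, 0, 0, 0.021, 85],
  [68, 42, -130, 0, 0, 0.021, 85],
  [68, 42, -130, 0, 0, 0.021, 85],
])

```text
t: 3.45
ee_pos: [0.6253, -0.2332, 0.0722]
tcp_rot: [179.7, -0.5, -168.8]
contact_force: [-0.5, -0.4, -1.1]
gripper_width: 0.0849
```

```bash
python3 - <<'E'
from h import *
st=bot.sense(); print(st["ee_pos"],st["tcp_rot"],st["joint_positions"])
p=bot.get_image("top");s=bot.get_image("side")
a=cv2.resize(p["color"][130:240,250:380],None,fx=3,fy=3,interpolation=cv2.INTER_CUBIC)
b=cv2.resize(s["color"][110:220,195:325],None,fx=3,fy=3,interpolation=cv2.INTER_CUBIC)
cv2.imwrite("pics/h1.png",np.hstack([a,b]))
E
```

```text
[ 0.62530186 -0.23316974  0.07223069] [ 179.73233076   -0.51114946 -168.77426201] [ -7.12134901  33.8859682    8.64762551  -0.10252715 -65.33111139
  18.38914817]
```

View pics/h1.png

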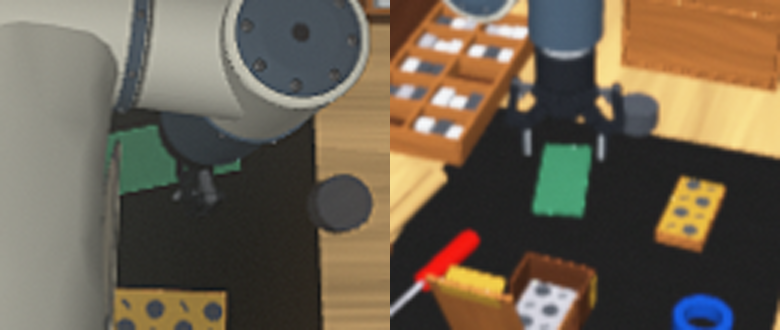

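```bash
python3 - <<'E'
from h import *
s=bot.get_image("side"); st=bot.sense(); print(st["ee_pos"],st["tcp_rot"])
e=st["ee_pos"]; a=np.radians(st["tcp_rot"][2]); u=np.array([np.cos(a),np.sin(a),0])
for z in(.03,.045,.05,.055,.06,.065): 
    print(z,[np.round(proj(s,[[*(e+k*u)[:2],z]])[0],1).tolist() for k in(-.046,.046)])
c=cv2.resize(s["color"][140:190,225:285],None,fx=10,fy=10,interpolation=cv2.INTER_CUBIC); cv2.imwrite("pics/h2.png",c)
E
```

```text
[ 0.62886557 -0.23504154  0.0798189 ] [-1.79914834e+02  9.85639116e-02 -1.68756925e+02]
0.03 [[240.5, 166.5], [263.9, 168.2]]
0.045 [[240.4, 163.4], [264.0, 165.1]]
0.05 [[240.4, 162.4], [264.1, 164.0]]
0.055 [[240.4, 161.3], [264.1, 163.0]]
0.06 [[240.4, 160.3], [264.1, 161.9]]
0.065 [[240.4, 159.2], [264.2, 160.9]]
```

View pics/h2.png

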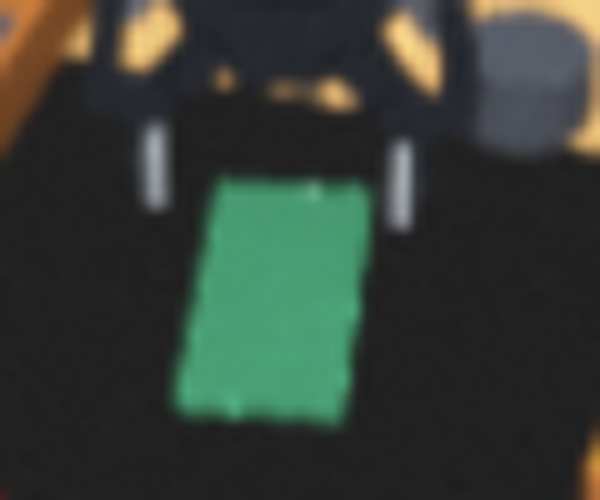

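>>> send_rows([
  [0, 1, -15, 0, 0, 0.005, 85],
  [0, 1, -30, 0, 0, 0.005, 85],
  [0, 1, -40, 0, 0, 0.005, 85],
  [0, 1, -48, 0, 0, 0.005, 85],
  [0, 1, -48, 0, 0, 0.005, 85],
  [0, 1, -48, 0, 0, 0.005, 80],
  [0, 1, -48, 0, 0, 0.005, 72],
  [0, 1, -48, 0, 0, 0.005, 66],
  [0, 1, -48, 0, 0, 0.005, 58],
  [0, 1, -48, 0, 0, 0.005, 58],
  [0, 1, -48, 0, 0, 0.005, 58],
  [0, 1, -48, 0, 0, 0.005, 58],
], force=30)

```text
t: 4.6
ee_pos: [0.6289, -0.2338, 0.0315]
tcp_rot: [-179.9, 0.1, -168.5]
contact_force: [0.6, 1.1, 6.2]
gripper_width: 0.0631
```

```bash
cat > look.py <<'E'
from h import *
import sys
st=bot.sense(); print(round(st["t"],2),np.round(st["ee_pos"]*1000,1),np.round(st["tcp_rot"],1),"F",np.round(st["contact_force"],1),"w",round(st["gripper_width"]*1000,1))
n=sys.argv[1]
for a in sys.argv[2:]:
    cam,x0,y0,x1,y1,k=a.split(","); x0,y0,x1,y1,k=map(int,(x0,y0,x1,y1,k))
    p=bot.get_image(cam); cv2.imwrite(f"pics/{n}_{cam}.png",cv2.resize(p["color"][y0:y1,x0:x1],None,fx=k,fy=k,interpolation=cv2.INTER_CUBIC))
E
python3 look.py g1 side,215,130,295,200,8
```

```text
4.6 [ 628.9 -233.8   31.5] [-1.799e+02  1.000e-01 -1.685e+02] F [0.6 1.1 6.2] w 63.1
```

View pics/g1_side.png

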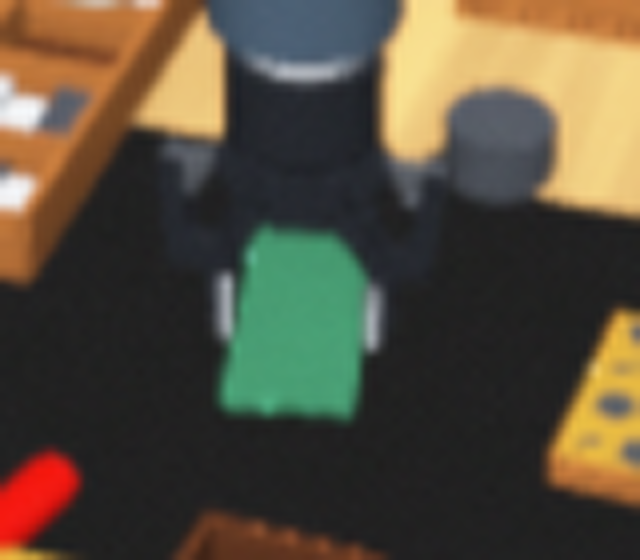

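>>> send_rows([
  [0, 0, 10, 0, 0, 0, 58],
  [0, 0, 35, 0, 0, 0, 58],
  [0, 0, 70, 0, 0, 0, 58],
  [-5, 25, 98, 0, 0, -0.03, 58],
  [-12, 60, 98, 0, 0, -0.06, 58],
  [-20, 100, 98, 0, 0, -0.1, 58],
  [-27, 140, 98, 0, 0, -0.14, 58],
  [-34, 180, 98, 0, 0, -0.18, 58],
  [-42, 220, 98, 0, 0, -0.22, 58],
  [-49, 255, 98, 0, 0, -0.25, 58],
  [-52, 277, 98, 0, 0, -0.2635, 58],
  [-52, 277, 98, 0, 0, -0.2635, 58],
])

```text
t: 5.65
ee_pos: [0.5753, 0.0475, 0.1287]
tcp_rot: [179.9, 0.0, 176.6]
contact_force: [1.5, -0.9, -1.2]
gripper_width: 0.0631
```

```bash
python3 look.py g2 side,185,130,285,230,6 top,130,140,290,250,5; python3 look.py g2b
```

```text
5.65 [575.3  47.5 128.7] [179.9   0.  176.6] F [ 1.5 -0.9 -1.2] w 63.1
5.75 [575.8  44.4 128.5] [180.   -0.  176.5] F [-0.2 -0.1 -0.8] w 63.2
```

View pics/g2_side.png

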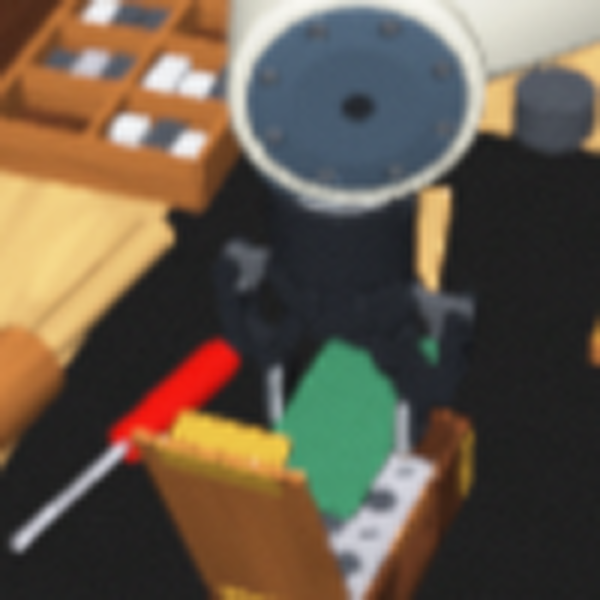

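View pics/g2_top.png

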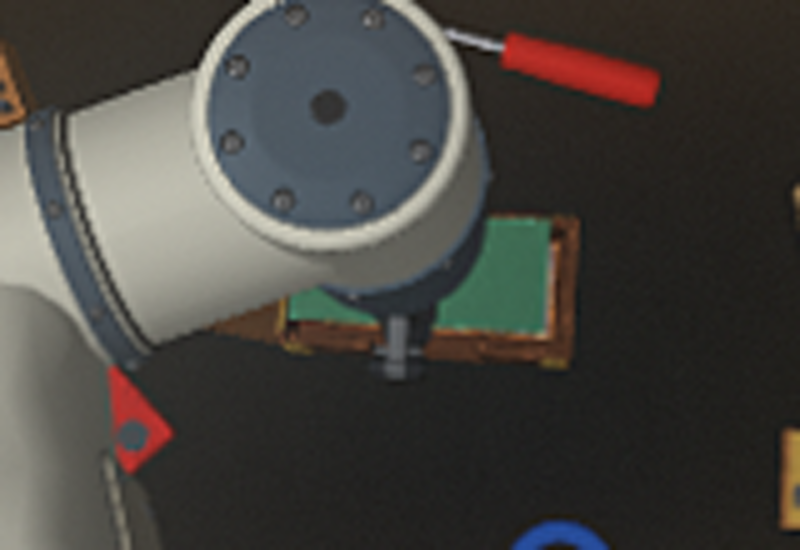

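```bash
cat > ov.py <<'E'
from h import *
def overlay(p,boxes,b,k,fn):
    g=cv2.resize(p["color"][b[1]:b[3],b[0]:b[2]],None,fx=k,fy=k,interpolation=cv2.INTER_CUBIC)
    for cx,cy,yaw,hx,hy,z,col in boxes:
        c,n=np.cos(np.radians(yaw)),np.sin(np.radians(yaw))
        P=[[(cx+c*x-n*y)/1e3,(cy+n*x+c*y)/1e3,z/1e3] for x,y in((hx,hy),(-hx,hy),(-hx,-hy),(hx,-hy))]
        u=((proj(p,P)-[b[0],b[1]]+.5)*k).astype(np.int32); cv2.polylines(g,[u],True,col,1)
    cv2.imwrite(fn,g)
E
python3 - <<'E'
from ov import *
p=bot.get_image("top");s=bot.get_image("side");e=bot.sense()["ee_pos"]*1000;print(e)
bx=[(e[0],e[1],-3.5,32,72,e[2]-31.5+24,(255,255,255)),(577,43.3,-3.58,43,88,55,(0,255,255)),(577,43.3,-3.58,37,82,55,(0,255,255))]
overlay(s,bx,(195,160,275,230),8,"pics/o1s.png"); overlay(p,bx,(170,170,260,225),8,"pics/o1t.png")
E
```

```text
[576.06149331  42.91452039 128.29760662]
```

View pics/o1s.png

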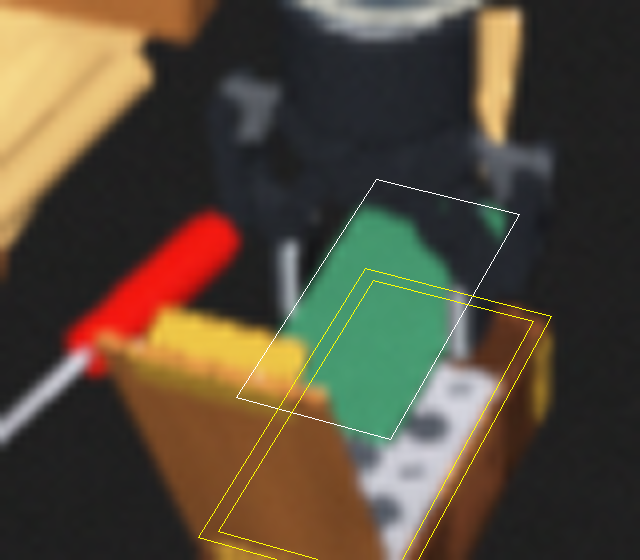

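View pics/o1t.png

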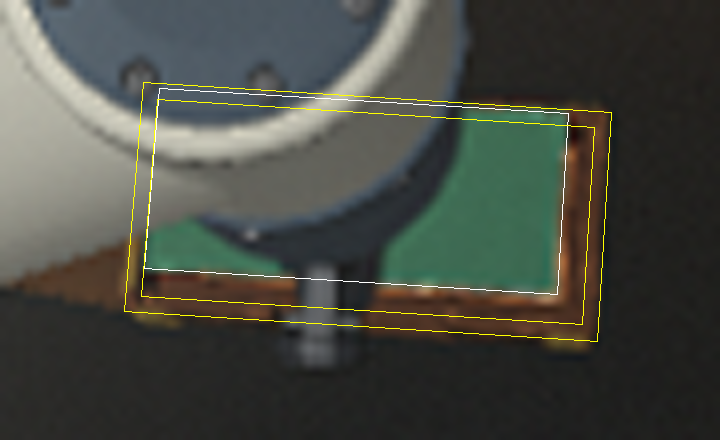

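>>> send_rows([
  [1, 0, -20, 0, 0, 0, 58],
  [1, 0, -40, 0, 0, 0, 58],
  [1, 0, -55, 0, 0, 0, 58],
  [1, 0, -66, 0, 0, 0, 58],
  [1, 0, -74, 0, 0, 0, 58],
  [1, 0, -80, 0, 0, 0, 58],
  [1, 0, -83, 0, 0, 0, 58],
  [1, 0, -85, 0, 0, 0, 58],
  [1, 0, -86, 0, 0, 0, 58],
  [1, 0, -86, 0, 0, 0, 58],
])

```text
t: 6.68
ee_pos: [0.5774, 0.0431, 0.0432]
tcp_rot: [-180.0, 0.1, 176.4]
contact_force: [-2.7, -1.2, 3.6]
gripper_width: 0.0631
```

```bash
python3 look.py g3 side,195,160,295,240,7
```

```text
6.68 [577.4  43.1  43.2] [-1.800e+02  1.000e-01  1.764e+02] F [-2.7 -1.2  3.6] w 63.1
```

View pics/g3_side.png

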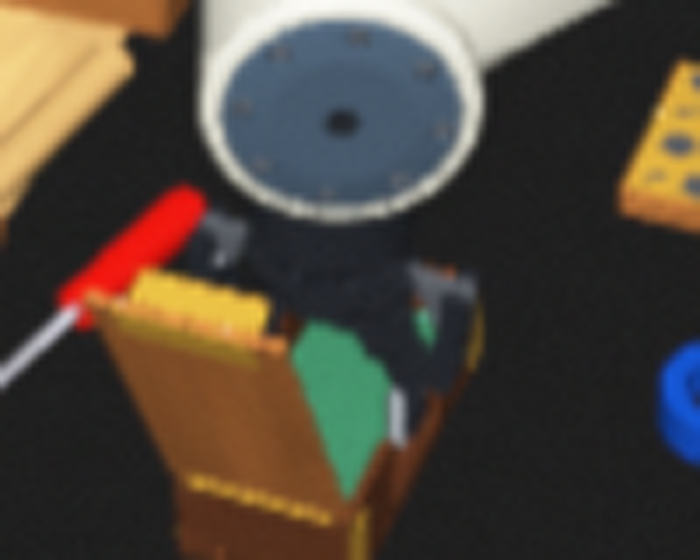

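>>> send_rows([
  [0, 0, -1, 0, 0, 0, 58],
  [0, 0, -2, 0, 0, 0, 58],
  [0, 0, -2, 0, 0, 0, 58],
])

```text
t: 6.98
ee_pos: [0.5781, 0.0438, 0.041]
tcp_rot: [179.9, 0.2, 176.4]
contact_force: [2.2, -0.1, -0.1]
gripper_width: 0.0632
```

```bash
python3 look.py g3b
```

```text
6.98 [578.1  43.8  41. ] [179.9   0.2 176.4] F [ 2.2 -0.1 -0.1] w 63.2
```

>>> send_rows([
  [-0.5, 0, -1, 0, 0, 0, 58],
  [-0.5, 0, -1, 0, 0, 0, 58],
  [-0.5, 0, -1, 0, 0, 0, 58],
])

```text
t: 7.23
ee_pos: [0.5775, 0.0439, 0.0395]
tcp_rot: [180.0, 0.1, 176.4]
contact_force: [2.6, 0.5, 1.5]
gripper_width: 0.0634
```

>>> send_rows([
  [0, 0, -1, 0, 0, 0, 58],
  [0, 0, -1, 0, 0, 0, 58],
  [0, 0, -1, 0, 0, 0, 58],
])

```text
t: 7.48
ee_pos: [0.5775, 0.0438, 0.0395]
tcp_rot: [180.0, 0.1, 176.5]
contact_force: [-0.8, 1.4, 7.4]
gripper_width: 0.0628
```

>>> send_rows([
  [0, 0, 0, 0, 0, 0, 66],
  [0, 0, 0, 0, 0, 0, 70],
  [0, 0, 0, 0, 0, 0, 76],
  [0, 0, 0, 0, 0, 0, 80],
  [0, 0, 0, 0, 0, 0, 85],
  [0, 0, 0, 0, 0, 0, 85],
  [0, 0, 20, 0, 0, 0, 85],
  [0, 0, 50, 0, 0, 0, 85],
  [0, 0, 85, 0, 0, 0, 85],
  [0, -30, 115, 0, 0, 0, 85],
  [-30, -70, 120, 0, 0, 0, 85],
  [-50, -110, 120, 0, 0, 0, 85],
])

```text
t: 8.48
ee_pos: [0.5331, -0.0562, 0.1604]
tcp_rot: [179.9, 0.3, 176.5]
contact_force: [0.6, -1.3, -0.3]
gripper_width: 0.0849
```

```bash
python3 look.py g4 side,195,160,295,240,7 top,160,150,360,260,4
```

```text
8.48 [533.1 -56.2 160.4] [179.9   0.3 176.5] F [ 0.6 -1.3 -0.3] w 84.9
```

View pics/g4_side.png

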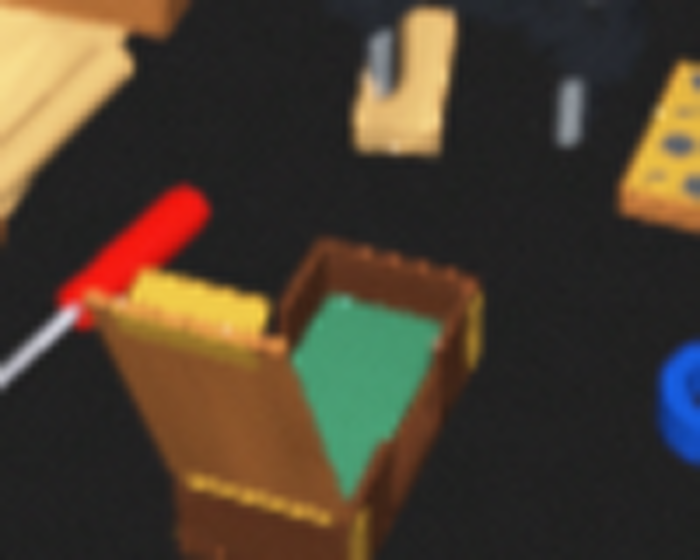

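View pics/g4_top.png

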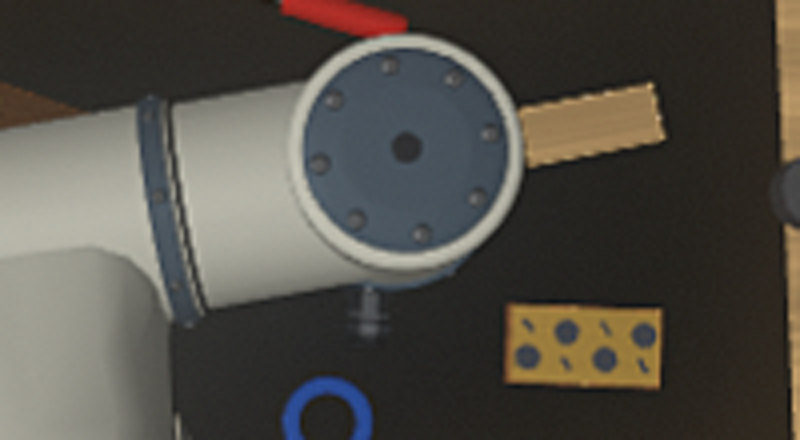

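>>> send_rows([
  [-15, -38, 0, 0, 0, 0.007, 85],
  [-30, -76, 0, 0, 0, 0.007, 85],
  [-45, -114, -10, 0, 0, 0.007, 85],
  [-60, -145, -30, 0, 0, 0.007, 85],
  [-70, -165, -60, 0, 0, 0.007, 85],
  [-70, -165, -80, 0, 0, 0.007, 85],
  [-70, -165, -90, 0, 0, 0.007, 85],
  [-70, -165, -90, 0, 0, 0.007, 85],
])

```text
t: 9.25
ee_pos: [0.4607, -0.2207, 0.0657]
tcp_rot: [180.0, -0.3, 176.8]
contact_force: [-0.4, -0.0, -0.3]
gripper_width: 0.085
```

```bash
python3 look.py g5 top,160,150,360,260,4; python3 look.py g5b side,255,150,335,210,8
```

```text
9.25 [ 460.7 -220.7   65.7] [180.   -0.3 176.8] F [-0.4 -0.  -0.3] w 85.0
9.3 [ 462.1 -220.7   67.5] [-1.800e+02 -1.000e-01  1.768e+02] F [ 0.2 -0.6  0.8] w 84.8
```

View pics/g5b_side.png

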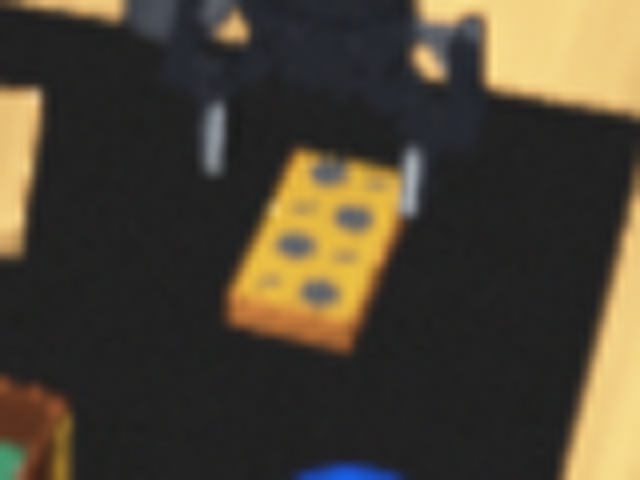

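View pics/g5_top.png

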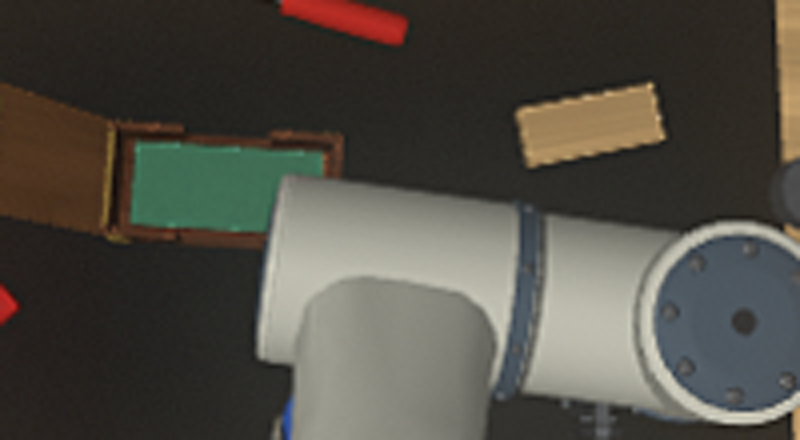

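>>> send_rows([
  [-4.5, -10.5, 0, 0, 0, 0, 85],
  [-4.5, -10.5, -10, 0, 0, 0, 85],
  [-4.5, -10.5, -22, 0, 0, 0, 85],
  [-4.5, -10.5, -32, 0, 0, 0, 85],
  [-4.5, -10.5, -38, 0, 0, 0, 85],
  [-4.5, -10.5, -39.5, 0, 0, 0, 85],
  [-4.5, -10.5, -39.5, 0, 0, 0, 80],
  [-4.5, -10.5, -39.5, 0, 0, 0, 72],
], force=50)

```text
t: 10.02
ee_pos: [0.4581, -0.2315, 0.0288]
tcp_rot: [-180.0, 0.0, 176.8]
contact_force: [-0.1, -0.4, -0.4]
gripper_width: 0.0727
```

```bash
python3 look.py g6 side,255,150,335,210,8
```

```text
10.02 [ 458.1 -231.5   28.8] [-180.     0.   176.8] F [-0.1 -0.4 -0.4] w 72.7
```

View pics/g6_side.png

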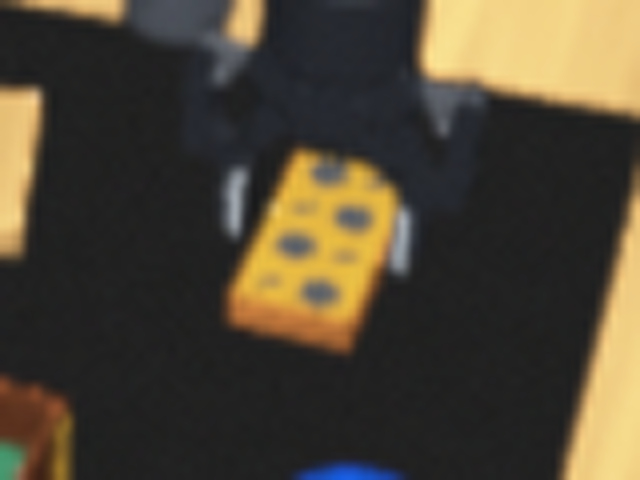

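>>> send_rows([
  [0, 0, -1, 0, 0, 0, 66],
  [0, 0, -1, 0, 0, 0, 60],
  [0, 0, -1, 0, 0, 0, 54],
  [0, 0, -1, 0, 0, 0, 54],
  [0, 0, -1, 0, 0, 0, 54],
  [0, 0, -1, 0, 0, 0, 54],
  [0, 0, 3, 0, 0, 0, 54],
  [0, 0, 10, 0, 0, 0, 54],
  [0, 0, 20, 0, 0, 0, 54],
  [0, 0, 30, 0, 0, 0, 54],
  [0, 0, 30, 0, 0, 0, 54],
])

```text
t: 10.98
ee_pos: [0.4594, -0.232, 0.0612]
tcp_rot: [-179.9, 0.3, 176.9]
contact_force: [-0.2, -0.6, -2.5]
gripper_width: 0.0582
```

```bash
python3 look.py g7 side,255,130,335,210,7
```

```text
10.98 [ 459.4 -232.    61.2] [-179.9    0.3  176.9] F [-0.2 -0.6 -2.5] w 58.2
```

View pics/g7_side.png

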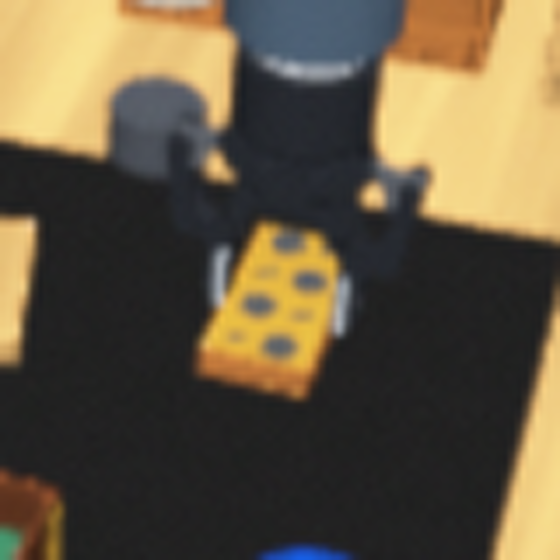

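>>> send_rows([
  [0, 0, 30, 0, 0, 0, 54],
  [8, 20, 60, 0, 0, 0, 54],
  [20, 48, 80, 0, 0, 0, 54],
  [33, 78, 80, 0, 0, -0.008, 54],
  [47, 110, 80, 0, 0, -0.008, 54],
  [61, 143, 80, 0, 0, -0.008, 54],
  [75, 176, 80, 0, 0, -0.008, 54],
  [89, 209, 80, 0, 0, -0.008, 54],
  [102, 240, 80, 0, 0, -0.008, 54],
  [112, 264, 80, 0, 0, -0.008, 54],
  [118, 278, 80, 0, 0, -0.008, 54],
  [118, 278, 80, 0, 0, -0.008, 54],
])

```text
t: 12.03
ee_pos: [0.5765, 0.0492, 0.1377]
tcp_rot: [180.0, -0.0, 176.5]
contact_force: [0.6, -0.5, -2.3]
gripper_width: 0.0588
```

```bash
python3 - <<'E'
from ov import *
p=bot.get_image("top");s=bot.get_image("side");st=bot.sense();e=st["ee_pos"]*1000;print(e,st["tcp_rot"],st["gripper_width"])
bx=[(e[0],e[1],-3.5,30,60,e[2]-27.7+18,(255,255,255)),(577,43.3,-3.58,43,88,55,(0,255,255)),(577,43.3,-3.58,37,82,55,(0,255,255)),(577,43.3,-3.58,32,72,32,(255,0,255))]
overlay(s,bx,(195,160,275,230),8,"pics/o2s.png"); overlay(p,bx,(170,170,260,225),8,"pics/o2t.png")
E
```

```text
[575.35142375  46.63496212 137.85115655] [-1.79977319e+02 -7.50104483e-02  1.76400662e+02] 0.05837828083299777
```

View pics/o2s.png

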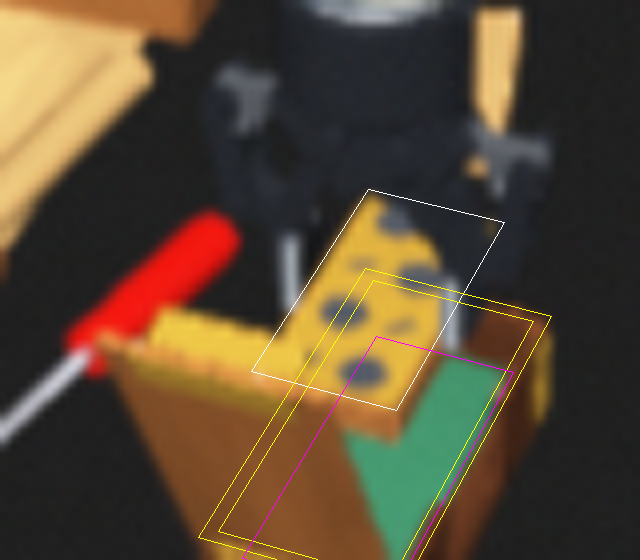

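View pics/o2t.png

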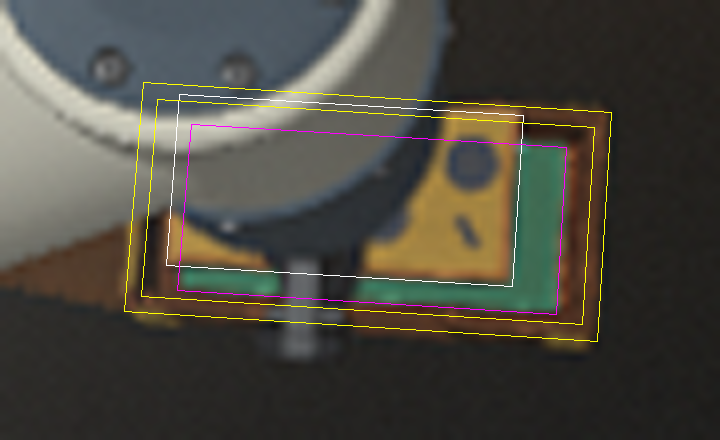

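>>> send_rows([
  [1.5, 0, -20, 0, 0, 0, 54],
  [1.5, 0, -38, 0, 0, 0, 54],
  [1.5, 0, -52, 0, 0, 0, 54],
  [1.5, 0, -62, 0, 0, 0, 54],
  [1.5, 0, -68, 0, 0, 0, 54],
  [1.5, 0, -72, 0, 0, 0, 54],
  [1.5, 0, -74, 0, 0, 0, 54],
  [1.5, 0, -75, 0, 0, 0, 54],
  [1.5, 0, -75, 0, 0, 0, 54],
])

```text
t: 12.88
ee_pos: [0.5776, 0.0465, 0.0639]
tcp_rot: [180.0, 0.1, 176.4]
contact_force: [-0.8, -0.1, -2.2]
gripper_width: 0.0585
```

>>> send_rows([
  [0, 0, -1, 0, 0, 0, 54],
  [0, 0, -1.5, 0, 0, 0, 54],
  [0, 0, -1.5, 0, 0, 0, 54],
])

```text
t: 13.13
ee_pos: [0.5773, 0.0466, 0.0622]
tcp_rot: [180.0, 0.0, 176.4]
contact_force: [-0.6, 0.9, -3.2]
gripper_width: 0.0582
```

>>> send_rows([
  [0, 0, -1, 0, 0, 0, 54],
  [0, 0, -1.5, 0, 0, 0, 54],
  [0, 0, -1.5, 0, 0, 0, 54],
])

```text
t: 13.38
ee_pos: [0.5771, 0.0465, 0.0603]
tcp_rot: [-180.0, -0.0, 176.4]
contact_force: [-0.2, -0.7, -2.2]
gripper_width: 0.0585
```

>>> send_rows([
  [0, 0, -0.5, 0, 0, 0, 54],
  [0, 0, -1, 0, 0, 0, 54],
  [0, 0, -1, 0, 0, 0, 54],
])

```text
t: 13.63
ee_pos: [0.5772, 0.0465, 0.0602]
tcp_rot: [-180.0, 0.0, 176.4]
contact_force: [-2.5, 1.2, 4.0]
gripper_width: 0.0584
```

>>> send_rows([
  [0, 0, 0, 0, 0, 0, 62],
  [0, 0, 0, 0, 0, 0, 66],
  [0, 0, 0, 0, 0, 0, 72],
  [0, 0, 0, 0, 0, 0, 80],
  [0, 0, 0, 0, 0, 0, 85],
  [0, 0, 0, 0, 0, 0, 85],
  [0, 0, 20, 0, 0, 0, 85],
  [0, 0, 50, 0, 0, 0, 85],
  [0, 0, 90, 0, 0, 0, 85],
  [0, 0, 130, 0, 0, 0, 60],
  [0, 0, 170, 0, 0, 0, 30],
  [0, 0, 210, 0, 0, 0, 0],
])

```text
t: 14.63
ee_pos: [0.5768, 0.0464, 0.2716]
tcp_rot: [180.0, 0.0, 176.4]
contact_force: [1.7, 1.0, -0.3]
gripper_width: 0.0513
```

```bash
python3 - <<'E'
from ov import *
p=bot.get_image("top");s=bot.get_image("side");st=bot.sense();e=st["ee_pos"]*1000;print(e,st["tcp_rot"],st["gripper_width"])
bx=[(577.2,46.5,-3.5,30,60,50,(255,255,255)),(577,43.3,-3.58,43,88,55,(0,255,255)),(577,43.3,-3.58,37,82,55,(0,255,255))]
overlay(s,bx,(195,160,275,240),7,"pics/o3s.png"); overlay(p,bx,(140,160,270,230),6,"pics/o3t.png")
E
```

```text
[580.14121591  46.38875869 277.77336576] [179.84296361   0.81758079 176.37346434] 0.03587571707224616
```

View pics/o3s.png

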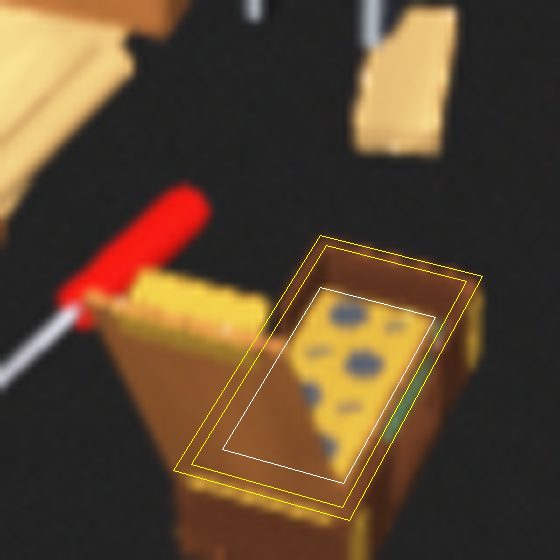

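View pics/o3t.png

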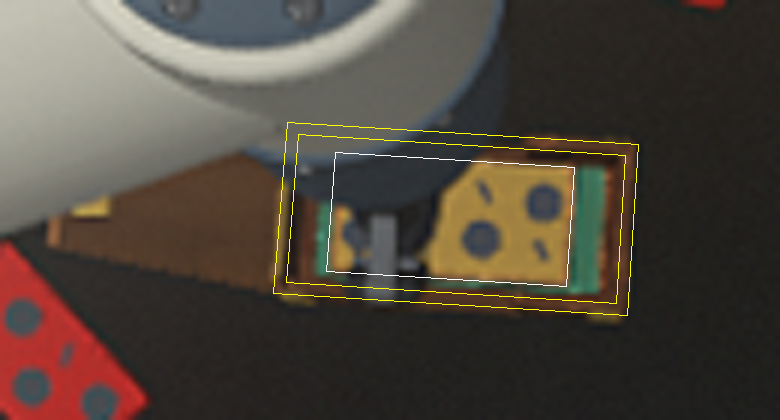

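>>> send_rows([
  [0, 0, 35, 0, 0, 0, 0],
  [1, 15, 50, 0, 0, 0, 0],
  [3, 50, 50, 0, 0, 0, 0],
  [6, 90, 50, 0, 0, 0, 0],
  [8, 130, 50, 0, 0, 0, 0],
  [10, 165, 50, 0, 0, 0, 0],
  [12, 192, 50, 0, 0, 0, 0],
  [12, 200, 50, 0, 0, 0, 0],
  [12, 200, 50, 0, 0, 0, 0],
])

```text
t: 15.48
ee_pos: [0.5889, 0.2487, 0.3181]
tcp_rot: [-180.0, -0.1, 176.5]
contact_force: [-0.6, -0.7, -1.2]
gripper_width: -0.0002
```

```bash
python3 look.py l1 side,130,80,290,240,3 top,60,80,300,260,3; python3 look.py l1b
```

```text
15.48 [588.9 248.7 318.1] [-1.800e+02 -1.000e-01  1.765e+02] F [-0.6 -0.7 -1.2] w -0.2
15.58 [589.3 246.2 319.3] [-180.    -0.   176.4] F [ 0.1 -0.4  0.1] w -0.4
```

View pics/l1_side.png

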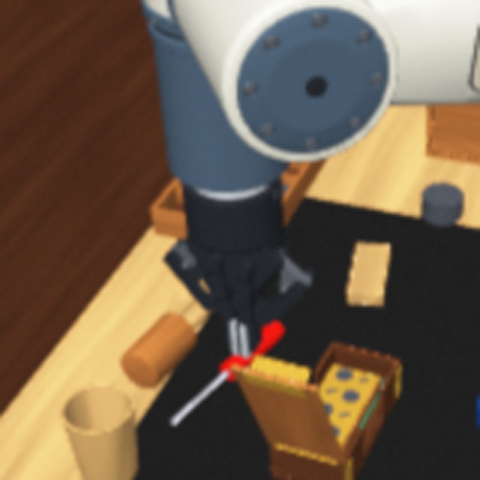

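View pics/l1_top.png

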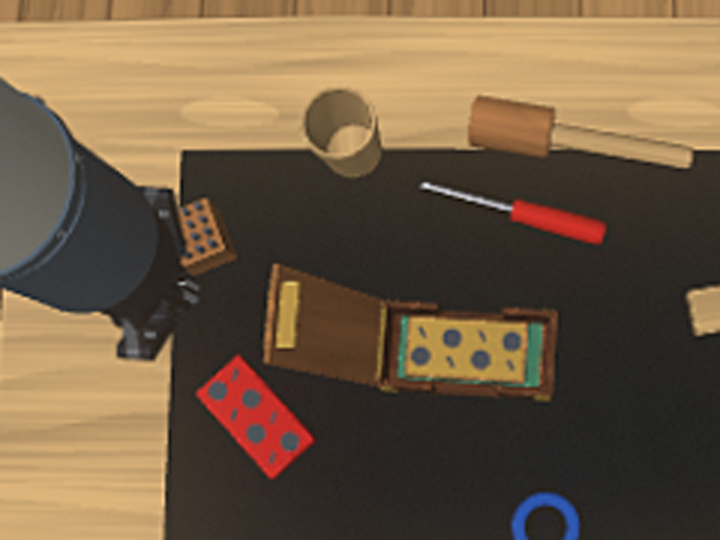

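```bash
python3 - <<'E'
from h import *
s=bot.get_image("side"); e=bot.sense()["ee_pos"]
for dz in(.012,.025,.038,.05): print(dz,[np.round(proj(s,[[e[0]+dx,e[1]+dy,e[2]-dz]])[0],1).tolist() for dx,dy in((0,0),(0,.011))])
c=cv2.resize(s["color"][170:215,190:240],None,fx=10,fy=10,interpolation=cv2.INTER_CUBIC); cv2.imwrite("pics/tip.png",c)
E
```

```text
0.012 [[211.4, 191.2], [209.8, 193.9]]
0.025 [[211.7, 195.1], [210.1, 197.8]]
0.038 [[212.0, 198.9], [210.4, 201.6]]
0.05 [[212.3, 202.4], [210.7, 205.1]]
```

View pics/tip.png

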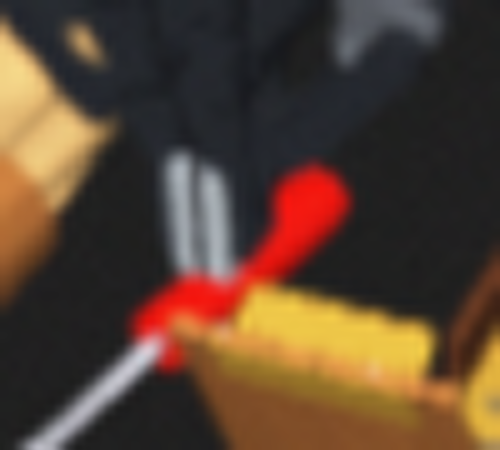

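>>> send_rows([
  [0, 0, -35, 0, 0, 0, 0],
  [0, 0, -70, 0, 0, 0, 0],
  [0, 0, -99, 0, 0, 0, 0],
  [0, 0, -99, 0, 0, 0, 0],
  [-1, -10, -99, 0, 0, 0, 0],
  [-1, -20, -99, 0, 0, 0, 0],
  [-1, -20, -99, 0, 0, 0, 0],
])

```text
t: 16.22
ee_pos: [0.5896, 0.2244, 0.2241]
tcp_rot: [179.9, 0.3, 176.3]
contact_force: [-0.2, 0.8, 1.7]
gripper_width: -0.0002
```

```bash
python3 look.py l2 side,150,120,280,240,5; python3 - <<'E'
import numpy as np
P=[]
for a in (1.97,1.85,1.7,1.57): 
    d=25-9*(1.97-a)/.4
    Y=88-176*np.cos(a)+2.5+11; z=57.5+176*np.sin(a)-d+25; P.append((a,Y,z))
for a in np.arange(1.45,-.01,-.1):
    r=160;P.append((a,88-r*np.cos(a)+2.5*np.sin(a)+11,57.5+r*np.sin(a)+2.5*np.cos(a)+25))
for a,Y,z in P: print(round(a,2),"world",np.round([577+.0624*Y,43.3+.998*Y,z],1))
E
```

```text
16.22 [589.6 224.4 224.1] [179.9   0.3 176.3] F [-0.2  0.8  1.7] w -0.2
1.97 world [587.6 212.9 219.7]
1.85 world [586.4 193.  229.4]
1.7 world [584.7 167.2 238.1]
1.57 world [583.3 144.5 242.5]
1.45 world [582.1 125.3 241.6]
1.35 world [581.1 109.6 239.2]
1.25 world [580.2  94.1 235.1]
1.15 world [579.2  79.2 229.6]
1.05 world [578.3  64.8 222.5]
0.95 world [577.5  51.2 214.1]
0.85 world [576.7  38.6 204.4]
0.75 world [576.   27.  193.4]
0.65 world [575.3  16.5 181.3]
0.55 world [574.7   7.3 168.3]
0.45 world [574.3  -0.6 154.3]
0.35 world [573.9  -7.  139.7]
0.25 world [573.5 -12.  124.5]
0.15 world [573.3 -15.4 108.9]
0.05 world [573.2 -17.3  93. ]
```

View pics/l2_side.png

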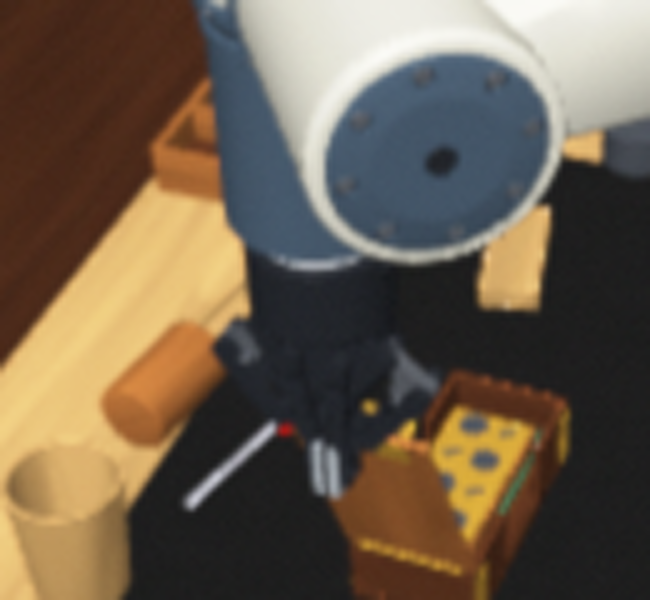

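>>> send_rows([
  [-0.5, -7, 0, 0, 0, 0, 0],
  [-1, -14, 0, 0, 0, 0, 0],
  [-1.5, -21, 3, 0, 0, 0, 0],
  [-2, -28, 6, 0, 0, 0, 0],
  [-2, -34, 9, 0, 0, 0, 0],
  [-3, -42, 13, 0, 0, 0, 0],
  [-3, -50, 16, 0, 0, 0, 0],
  [-3.5, -59, 18, 0, 0, 0, 0],
  [-4, -67, 20, 0, 0, 0, 0],
  [-4.5, -75, 21, 0, 0, 0, 0],
  [-5, -82, 22, 0, 0, 0, 0],
])

```text
t: 17.18
ee_pos: [0.5832, 0.1436, 0.2425]
tcp_rot: [180.0, -0.0, 176.3]
contact_force: [0.0, 0.2, -1.0]
gripper_width: 0.0001
```

```bash
python3 look.py l3 side,150,120,280,240,5 top,130,140,290,240,5; python3 look.py x
```

```text
17.18 [583.2 143.6 242.5] [180.   -0.  176.3] F [ 0.   0.2 -1. ] w 0.1
17.28 [583.3 143.2 242.8] [-180.     0.   176.3] F [ 0.1  0.2 -0.7] w 0.1
```

View pics/l3_side.png

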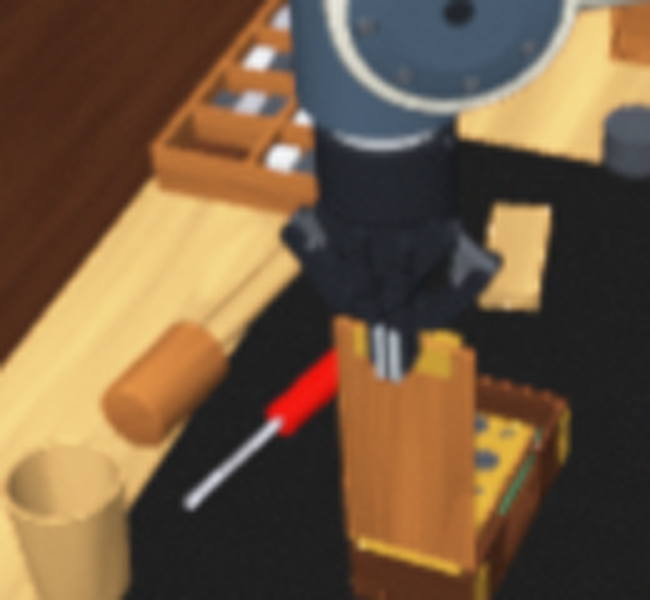

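View pics/l3_top.png

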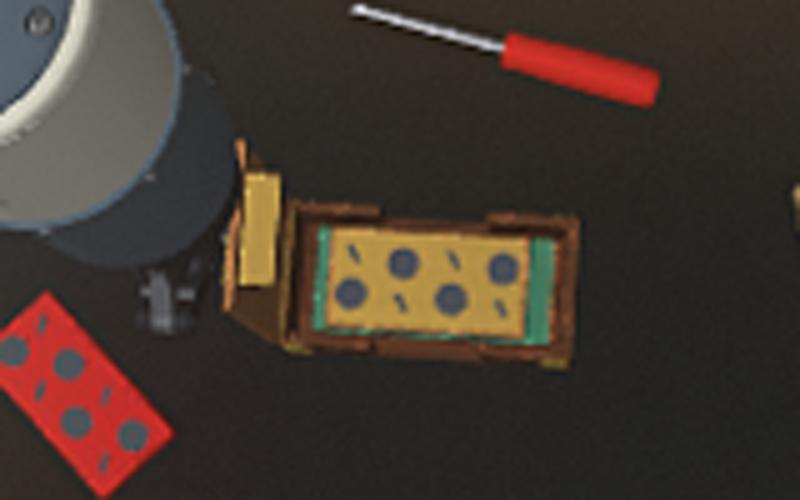

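>>> send_rows([
  [-0.5, -10, 0, 0, 0, 0, 0],
  [-1, -19, -0.5, 0, 0, 0, 0],
  [-1.5, -27, -1.5, 0, 0, 0, 0],
  [-2, -35, -3, 0, 0, 0, 0],
  [-2.5, -43, -5, 0, 0, 0, 0],
  [-3, -50, -7, 0, 0, 0, 0],
  [-4, -65, -12.5, 0, 0, 0, 0],
  [-5, -80, -19.5, 0, 0, 0, 0],
  [-5.5, -93, -28, 0, 0, 0, 0],
  [-6.5, -106, -37.5, 0, 0, 0, 0],
  [-7, -117.5, -48.5, 0, 0, 0, 0],
  [-8, -128, -60.5, 0, 0, 0, 0],
])

```text
t: 18.28
ee_pos: [0.5751, 0.0146, 0.181]
tcp_rot: [-180.0, 0.0, 176.3]
contact_force: [0.1, 1.1, 0.3]
gripper_width: 0.0001
```

```bash
python3 look.py l4 side,150,120,280,240,5; python3 look.py x
```

```text
18.28 [575.1  14.6 181. ] [-180.     0.   176.3] F [0.1 1.1 0.3] w 0.1
18.33 [573.4  13.3 178.1] [-179.9   -0.3  176.2] F [-1.2 -1.1 -2.3] w 0.1
```

View pics/l4_side.png

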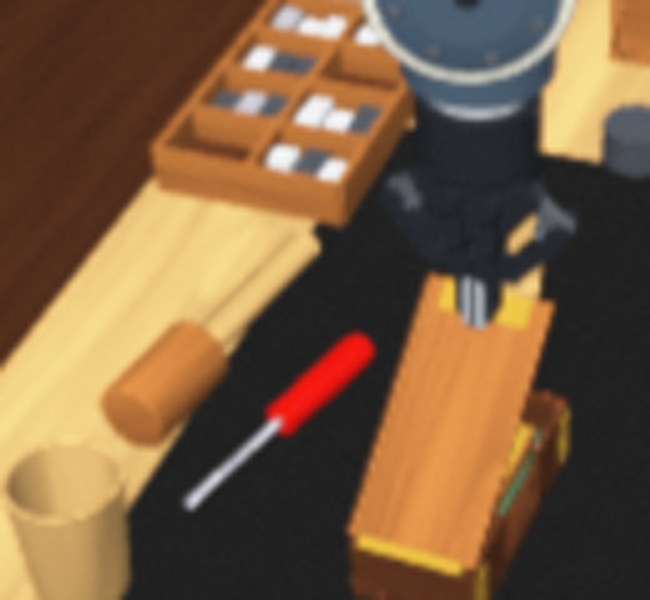

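>>> send_rows([
  [-0.5, -9, -13, 0, 0, 0, 0],
  [-1, -17, -27, 0, 0, 0, 0],
  [-1.5, -23.5, -42, 0, 0, 0, 0],
  [-2, -28.5, -57, 0, 0, 0, 0],
  [-2, -30.5, -65, 0, 0, 0, 0],
  [-2, -32, -72.5, 0, 0, 0, 0],
  [-2, -33, -81, 0, 0, 0, 0],
  [-2, -34, -88.5, 0, 0, 0, 0],
  [-2, -34, -92, 0, 0, 0, 0],
  [-2, -34, -92, 0, 0, 0, 0],
])

```text
t: 19.17
ee_pos: [0.5729, -0.0174, 0.0891]
tcp_rot: [-180.0, -0.1, 176.4]
contact_force: [-0.1, -0.4, 0.9]
gripper_width: 0.0
```

```bash
python3 look.py l5 side,180,150,290,250,6; python3 look.py x
```

```text
19.17 [572.9 -17.4  89.1] [-1.800e+02 -1.000e-01  1.764e+02] F [-0.1 -0.4  0.9] w 0.0
19.22 [573.2 -17.3  89.7] [-180.    -0.   176.4] F [ 0.4 -0.1  0.7] w 0.2
```

View pics/l5_side.png

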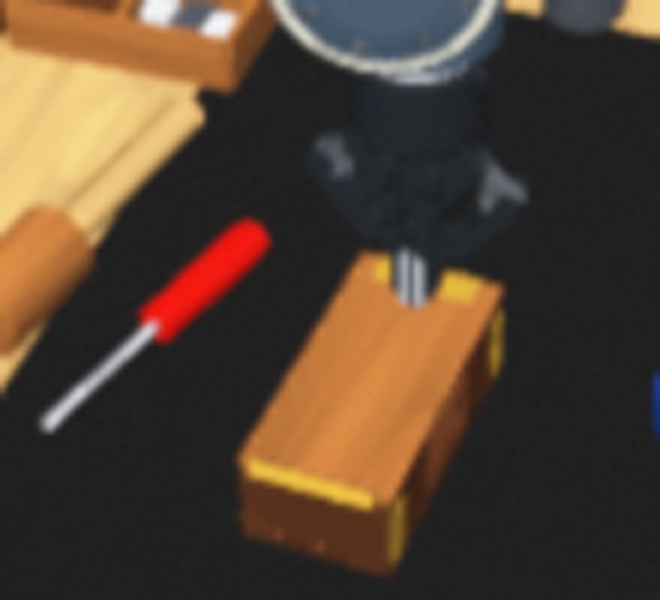

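Nearly shut. I creep down until the force shows it has seated.

>>> send_rows([
  [0, 0, -1, 0, 0, 0, 0],
  [0, 0, -2, 0, 0, 0, 0],
  [0, 0, -3, 0, 0, 0, 0],
  [0, 0, -3, 0, 0, 0, 0],
])

```text
t: 19.55
ee_pos: [0.5735, -0.0173, 0.0871]
tcp_rot: [180.0, 0.0, 176.4]
contact_force: [-0.3, 0.4, 0.6]
gripper_width: 0.0001
```

>>> send_rows([
  [0, 0, -1, 0, 0, 0, 0],
  [0, 0, -1.5, 0, 0, 0, 0],
  [0, 0, -1.5, 0, 0, 0, 0],
])

```text
t: 19.8
ee_pos: [0.5733, -0.0174, 0.0854]
tcp_rot: [180.0, 0.0, 176.4]
contact_force: [0.1, -0.0, -0.1]
gripper_width: -0.0
```

>>> send_rows([
  [0, 0, -1, 0, 0, 0, 0],
  [0, 0, -1.5, 0, 0, 0, 0],
  [0, 0, -1.5, 0, 0, 0, 0],
])

```text
t: 20.05
ee_pos: [0.5734, -0.0175, 0.085]
tcp_rot: [-180.0, 0.0, 176.4]
contact_force: [-3.0, 0.4, 5.9]
gripper_width: 0.0002
```

>>> send_rows([
  [0, 0, -1, 0, 0, 0, 0],
  [0, 0, -1, 0, 0, 0, 0],
  [0, 0, -1, 0, 0, 0, 0],
])

```text
t: 20.3
ee_pos: [0.5734, -0.0175, 0.0848]
tcp_rot: [-180.0, 0.1, 176.4]
contact_force: [-5.1, 1.5, 11.7]
gripper_width: -0.0003
```

>>> send_rows([
  [0, 0, 10, 0, 0, 0, 0],
  [0, 0, 40, 0, 0, 0, 0],
  [0, 0, 80, 0, 0, 0, 0],
  [0, 0, 120, 0, 0, 0, 0],
  [-20, -40, 140, 0, 0, 0, 0],
  [-40, -80, 150, 0, 0, 0, 0],
  [-60, -120, 150, 0, 0, 0, 0],
  [-80, -160, 150, 0, 0, 0, 0],
  [-100, -200, 150, 0, 0, 0, 0],
  [-120, -240, 150, 0, 0, 0, 0],
  [-140, -280, 150, 0, 0, 0, 0],
  [-140, -280, 150, 0, 0, 0, 0],
])

```text
t: 21.3
ee_pos: [0.4311, -0.3001, 0.2334]
tcp_rot: [-180.0, -0.0, 176.3]
contact_force: [-0.2, 0.0, -0.1]
gripper_width: -0.0001
```

```bash
python3 - <<'E'
from ov import *
p=bot.get_image("top");s=bot.get_image("side");st=bot.sense();print(st["t"],st["ee_pos"],st["contact_force"])
bx=[(577,43.3,-3.58,43,88,60,(0,255,255)),(577,43.3,-3.58,43,88,0,(0,255,255))]
overlay(s,bx,(195,160,275,240),7,"pics/o4s.png"); overlay(p,bx,(180,160,270,230),7,"pics/o4t.png")
cv2.imwrite("pics/f_top.png",p["color"]);cv2.imwrite("pics/f_side.png",s["color"])
print([(np.round(x["centre"],1),x["confidence"]) for x in bot.mark_of(p,"lid_edge")],[(np.round(x["centre"],1),x["confidence"]) for x in bot.mark_of(s,"lid_edge")])
E_=np.array([577-.0624*88,43.3-.998*88,57.5])/1000
print(proj(p,[E_]),proj(s,[E_]))
E
```

```text
21.4 [ 0.43113919 -0.3004546   0.23316149] [ 1.14201914 -0.52135853 -0.70657936]
[(array([245.1, 197.9]), 0.95)] [(array([251.5, 197.9]), 0.56), (array([170.7, 287.7]), 0.2)]
[[245.06007342 197.6840078 ]] [[251.72229151 195.48986812]]
```

View pics/o4s.png

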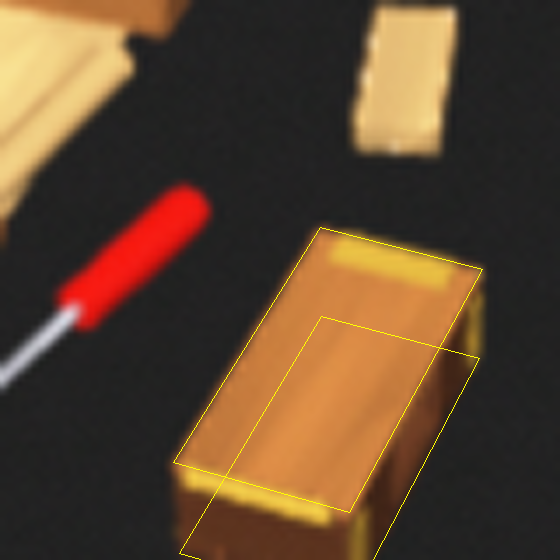

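View pics/o4t.png

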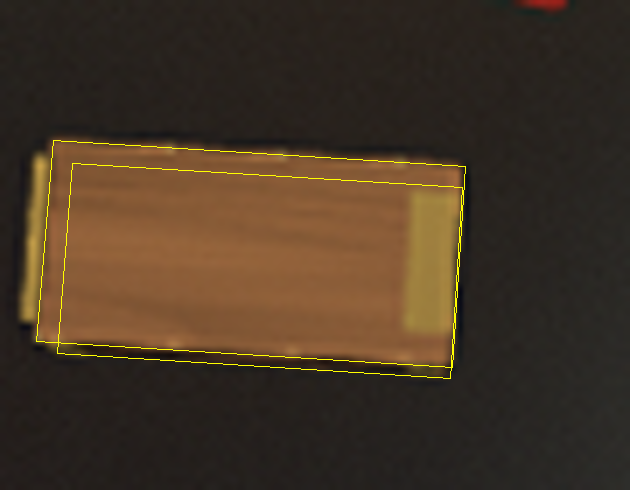

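View pics/f_top.png

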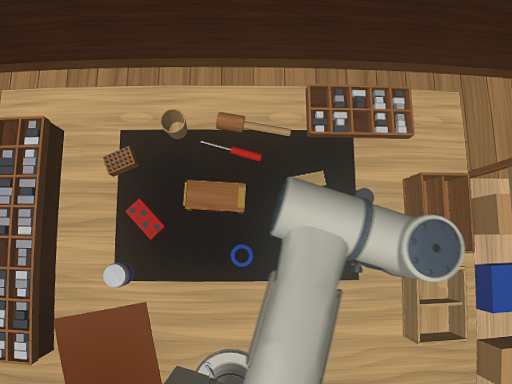

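The lid lies on the predicted shut outline in both views, nothing else has moved, and the arm is clear, so I hand the job in.

```bash
python3 -c "
from bench import bot; print(bot.sign_off())"
```

```text
the job is handed in; nothing more can be done
None
```

The case is packed and shut, and I handed the job in at about 21 s of the 67 s allowed.

- **Separator:** I set it flat on the steel-faced block. First contact came at an underside height of about 26 mm, as specified, with about 7 N.
- **Brass-faced block:** I set it brass side up on the separator, with contact at about 32.4 mm against the expected 32 mm. Its -y end is about 25 mm clear of the end wall where the tab drops in; 8 mm was needed.
- **Lid:** I pushed it over from outside and pressed it until it seated. The force rose to about 12 N with the fingertip at about 60 mm, the height of the shut lid's top face.

**Last checks:**
- **Lid outline:** In both views the lid matches the predicted shut outline to about a pixel.
- **`lid_edge` mark:** In the top view it agrees with the shut position to within 0.3 px. In the side view it was 2.4 px off, at a low confidence of 0.56, so I relied on the outline and the contact height instead.
- **Brass tab:** With the lid shut the tab cannot be seen, so that it sits inside the end wall is inferred from the lid being fully seated.
- **Surroundings:** Everything else visible is where it was. In the last top picture the arm hides the paperweight; nothing came near it. The arm is clear of everything.

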